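# Start the brass hex nut on the sample press stud

### The job

Start the brass hex nut on the upright stud of the blue press foot: with the nut's red marks turned roughly 55 degrees clockwise (seen from above) from the white line painted on the foot, set it level on the end of the stud so that it rests on the thread and does not yet go in. Then back it off anticlockwise until its red marks line up with the white line and it drops into the thread, and leave it there, let go. Leave the plain steel nut and the white jar where they stand.

Things in the scene. Friction and masses are not known exactly. Their poses are not given: they have to be found in the camera images.
- nut_center (a point): Centre, half-way up, of the loose brass hex nut standing on the bench: 50 mm across flats, 45 mm tall, about 0.35 kg, bore 40 mm. z up along the bore; x along the line through two red marks on top, which lie on two lugs in the bore (10 mm wide, full height, reaching in to 12.5 mm from the axis). Flats face 0, 60, 120.. degrees from x. A half turn makes no difference.
- stud_end (a point): On the axis of the fixed stud (34 mm thick), at its thread's end face, 100 mm above the bench; a 20 mm pilot nose stands 29 mm higher. x: along the white line on the foot (200x150x36 mm). Nut x 25 to 85 deg clockwise of it: nut rests, centre 22.5 mm above this point. Within 15 deg of it (or of its opposite): let go, it drops 12 mm. Stops block turning in clockwise. Sideways play 2.5 mm.
- steel_nut_center (a point): Centre (22.5 mm up) of a bystander: plain bright steel hex nut of the same outer size (50 mm across flats, 45 mm tall) with a small 18 mm bore and no red marks. Not to be moved.
- jar_center (a point): Centre (30 mm up) of a bystander: closed white plastic sample jar, 48 mm in diameter, 60 mm tall. Not to be moved.
Things that resemble listed ones, but are neither listed nor needed, are in the scene too. Of the things shaped like the part that bears nut_center, the brass one is meant.

How it is judged:
By the outcome, as a careful person would: the job done as asked, in the order asked, and still so for the second after the job is handed in, with the robot touching nothing.
It also fails if it takes over 45 s, if anything falls off the work surface, if the arm or the gripper's body presses on something with over 40 N, if the wrist force passes 120 N, or if a joint passes its speed limit or range.

### The arm

A 6-joint arm with a two-finger parallel gripper is mounted at the origin on the work surface. World frame = base frame: x ahead of the robot, y to its left, z up, the work surface at z = 0. Lengths are in m, angles in degrees, forces in N, time in s.
With the tool pointing down it reaches from about 0.375 to 0.9 m from the base axis. Payload 3.1 kg.
Tool frame: the origin (TCP) lies between the finger pads; the fingertips stand 11 mm ahead of it and the grasp point (between the pads) lies 8 mm behind it; z points along the fingers, y is the direction in which the jaws open and shut (so a half turn about z gives the same grasp; the last joint's range is limited). The gripper opens to 87 mm and grips with 3 to 60 N. Pads are 19 mm wide; open, the fingers measure 117 mm over their backs; the gripper's body (75 mm by 190 mm) begins 51 mm behind the grasp point.
Start: joints at [63.799, 30.224, 82.088, -0, 67.689, -10.227], TCP at [0.172, 0.601, 0.234] pointing down, gripper open.
Joint ranges: [-176.69, 176.69], [-43.24, 126.21], [12.49, 139.97], [-82, 262], [0, 151.66], [-163.58, 163.58]. Speed limits (degrees/s): [159.86, 159.86, 180, 180, 180, 180].

### API

Orientations are given as a 3x3 rotation matrix whose columns are the frame's x, y, z axes.
In Python, from rig import bot, vision gives the robot as it stands. The module is installed in compiled form; this text tells all that it offers.
- The arm moves only by the tool jog_arm, never from a script. Its argument "rows" is a list of rows, each an object with "dp": the shift along the tool's x, y, z in mm, a list of three; "turn": the turn, a rotation vector about the tool's x, y, z in degrees, a list of three; "grip": the opening, from 0 (shut) to 1 (fully open). A call has 1 to 10 rows; each row is the pose to reach, as a shift and turn from the pose commanded when the call began, along the tool's axes at that moment; what a row does not reach only later rows make up. A row lasts 1/10 s, in which the tool goes at most 50 mm and 8.59 degrees, less where a joint would pass 70% of its speed; a pose out of reach is approached as far as the arm can. A call with a gripper value outside its range is refused whole. The fingers move at their own pace and stop on an object; the grip force is fixed at half the most. Time passes only in rows, so rows that repeat a pose let the fingers close. It gives the time, the measured TCP pose, the force and the opening at its end, in the units of the state.
- bot.read_state(): the state, without advancing time (a new reading comes with each control period).
- vision.capture(name): name is "side" or "top" or "wrist"; returns (picture, depth): 480x640x3 uint8, red, green, blue; 480x640 float32, m along the optical axis (not along the pixel's ray), 0 where there is no reading.
- vision.camera_info(name): a dict with "vertical_fov" (degrees; the focal length in pixels is half the picture's height over the tangent of half this angle, whatever the lens; pixels are square), "cx", "cy" (the principal point, pixels), "position" and "rotation" of the camera in the world. Camera axes: x right, y down, z forward; pixel columns grow to the right and rows downward; lengths in m; the calibration is good to about 2 mm. A picture is of the moment at which its call begins: read the wrist's pose just before it. camera_info takes no time and is no camera call; for the wrist camera it gives the pose at the moment of the call.
- bot.hand_in(): hands the job in, once; it reports no verdict.
The state is a dict: "time_s": time; "joint_positions": joint angles; "qvel": joint speeds; "tau": joint torques, N m; "position": TCP position; "tcp_rot": TCP orientation; "force": force on the tool from outside, world axes, zero at the start; "moment": the same for the moment, N m; "opening": opening from 0.0 (shut) to 1.0 (fully open).
Only numpy, scipy, OpenCV 4.12 (cv2) and the standard library are available. Lean on these libraries where they do the work, as an engineer would, in place of code of your own. Each camera call takes 0.05 s, during which the arm holds its last target.

## Working session

There is one attempt and no reset: what is moved stays moved. The work goes in short steps, Python scripts to look and compute and a tool call to move; the robot and the scene stay as the last step left them, time stands still between calls to the robot, and variables do not carry over. Pictures are saved under pics/ and viewed, and the job is handed in when it is done.

Besides the shell and the picture viewer there is one more tool, called after "Request:" by a JSON object that holds its "api" and its "payload", one argument or row to a line. jog_arm: Moves the arm, as the interface text tells. Its arguments: {"type":"object","properties":{"rows":{"type":"array"}},"required":["rows"]}

```bash
mkdir -p pics
python3 - <<'E'
from rig import bot, vision
import cv2, numpy as np
print(bot.read_state())
for n in ["side","top","wrist"]:
    i=vision.camera_info(n); p,d=vision.capture(n)
    print(n,i); cv2.imwrite(f"pics/a_{n}.png",p[:,:,::-1]); np.savez(f"pics/a_{n}.npz",p=p,d=d,**i)
E
```

```text
{'time_s': 0.0, 'joint_positions': array([ 6.37959910e+01,  3.02788965e+01,  8.21552747e+01,  1.10346936e-03,
        6.76913541e+01, -1.02289155e+01]), 'qvel': array([-0.06975086, -0.01657791, -0.12852819, -0.01050283,  0.02099801,
        0.04681958]), 'tau': array([-3.00026404e-04, -4.40048110e+01, -1.76588738e+01,  6.30615139e-02,
        5.84399840e-02, -1.90699948e-04]), 'position': array([0.1716775 , 0.60022156, 0.23257855]), 'tcp_rot': array([[-9.61379208e-01,  2.75225456e-01, -9.83387201e-04],
       [ 2.75226913e-01,  9.61377300e-01, -1.95780289e-03],
       [ 4.06568939e-04, -2.15284561e-03, -9.99997600e-01]]), 'force': array([ 0.09682877, -0.00275848, -0.11007774]), 'moment': array([-0.01252142, -0.05426483,  0.01872005]), 'opening': 1.0020959162177563}
side {'vertical_fov': 53.64078227803964, 'cx': 309.90676072808435, 'cy': 240.3698062590117, 'position': array([ 0.28199305, -0.43735786,  0.72474116]), 'rotation': array([[ 0.91015517, -0.31949629,  0.2637038 ],
       [-0.41402753, -0.72319805,  0.55278006],
       [ 0.0140989 , -0.61229626, -0.7905027 ]])}
top {'vertical_fov': 56.30010005131622, 'cx': 318.66127706705606, 'cy': 246.36217921489907, 'position': array([0.38858089, 0.01233214, 0.84383023]), 'rotation': array([[ 0.02069441, -0.98786302,  0.15394282],
       [-0.99913315, -0.02599715, -0.03251306],
       [ 0.03612053, -0.15313654, -0.98754469]])}
wrist {'vertical_fov': 60.387103544398514, 'cx': 316.9516266341207, 'cy': 241.63459841164752, 'position': array([0.1054416 , 0.61937422, 0.38349721]), 'rotation': array([[ 0.27470404,  0.93023427,  0.24331438],
       [ 0.9615269 , -0.2652563 , -0.07145004],
       [-0.00192461,  0.25358094, -0.96731226]])}
```

View pics/a_side.png

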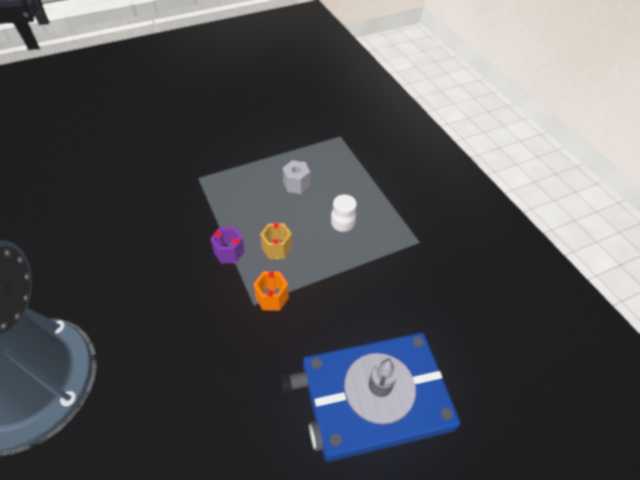

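View pics/a_top.png

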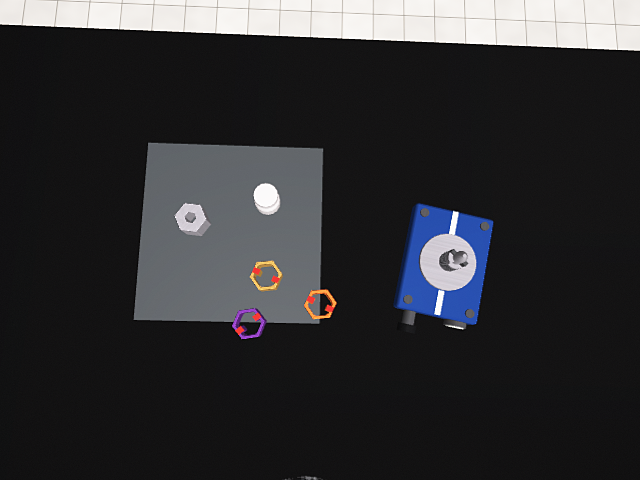

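View pics/a_wrist.png

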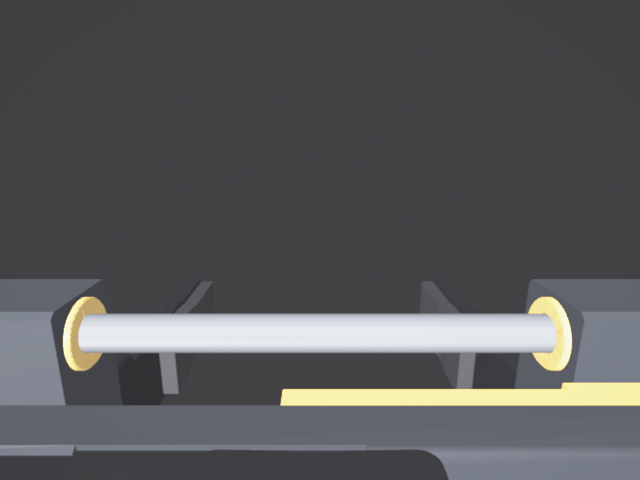

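The top view shows the brass nut at (266,276), the orange look-alike at (320,304), the purple one at (249,323), the steel nut at (191,219) and the jar at (267,198). The foot is at (448,262). Next I measure the nut and stud.

```bash
cat > h.py <<'E'
import numpy as np, cv2
def load(f):
    z=np.load(f); return z
def ray(z,u,v):
    f=240/np.tan(np.radians(float(z['vertical_fov']))/2)
    d=np.array([(u-float(z['cx']))/f,(v-float(z['cy']))/f,1.0])
    return z['position'], z['rotation']@d
def onplane(z,u,v,h):
    o,d=ray(z,u,v); return o+d*(h-o[2])/d[2]
def proj(z,P):
    f=240/np.tan(np.radians(float(z['vertical_fov']))/2)
    c=z['rotation'].T@(np.array(P)-z['position']); return f*c[0]/c[2]+float(z['cx']), f*c[1]/c[2]+float(z['cy'])
def blobs(m,amin=5):
    n,l,s,c=cv2.connectedComponentsWithStats(m.astype(np.uint8))
    return [(s[i,4],c[i],l==i) for i in range(1,n) if s[i,4]>=amin]
def redmask(p):
    h=cv2.cvtColor(p,cv2.COLOR_RGB2HSV); return ((h[...,0]<6)|(h[...,0]>174))&(h[...,1]>170)&(h[...,2]>120)
E
python3 - <<'E'
from h import *
for n in ['top','side']:
    z=load(f'pics/a_{n}.npz'); p=z['p'];d=z['d']
    print(n)
    hsv=cv2.cvtColor(p,cv2.COLOR_RGB2HSV)
    for a,c,m in blobs(redmask(p),6): print('red',a,c.round(1),onplane(z,*c,.045).round(4))
    br=(hsv[...,0]>17)&(hsv[...,0]<30)&(hsv[...,1]>100)&(hsv[...,2]>80)
    for a,c,m in blobs(br,30): print('brass',a,c.round(1),onplane(z,*c,.045).round(4), np.median(hsv[m],0))
    blue=(hsv[...,0]>105)&(hsv[...,0]<130)&(hsv[...,1]>150)
    bb=max(blobs(blue,300),key=lambda t:t[0]); hull=cv2.convexHull(np.argwhere(bb[2])[:,::-1].astype(np.int32))
    hm=np.zeros(p.shape[:2],np.uint8); cv2.fillConvexPoly(hm,hull,1)
    w=(hsv[...,1]<25)&(hsv[...,2]>225)&(hm>0)
    for a,c,m in blobs(w,15):
        print('white',a,c.round(1),onplane(z,*c,.036).round(4))
        pts=np.array([onplane(z,u,v,.036)[:2] for v,u in np.argwhere(m)]); l=cv2.fitLine(pts.astype(np.float32)*1000,cv2.DIST_L2,0,.01,.01).ravel();print('  ang',np.degrees(np.arctan2(l[1],l[0])))
    for nm,(x0,y0,x1,y1) in {'top':dict(n=(230,235,360,345),s=(390,195,500,335)),'side':dict(n=(200,210,310,320),s=(330,340,430,430))}[n].items():
        cv2.imwrite(f'pics/b_{n}_{nm}.png',cv2.resize(p[y0:y1,x0:x1,::-1],None,fx=4,fy=4,interpolation=cv2.INTER_CUBIC))
E
```

```text
top
red 38 [255.8 270.5] [0.4668 0.097  0.045 ]
red 36 [274.9 279.1] [0.4523 0.0625 0.045 ]
red 40 [310.3 299.2] [ 0.4181 -0.0011  0.045 ]
red 40 [329.2 308.1] [ 0.4032 -0.035   0.045 ]
red 39 [256.5 316.3] [0.3863 0.0925 0.045 ]
red 40 [239.1 329.9] [0.3622 0.1216 0.045 ]
brass 299 [265.6 275. ] [0.4592 0.0793 0.045 ] [ 20. 149. 242.]
white 119 [453.3 222.9] [ 0.5653 -0.2637  0.036 ]
  ang -11.935966
white 21 [466.5 244. ] [ 0.5261 -0.2874  0.036 ]
  ang 42.9613
white 132 [438.8 302.2] [ 0.4182 -0.2335  0.036 ]
  ang -11.702054
side
red 15 [275.5 225.1] [0.4652 0.0963 0.045 ]
red 19 [216.9 233.3] [0.3601 0.1216 0.045 ]
red 12 [235.1 240.9] [0.3847 0.0914 0.045 ]
red 12 [275.5 241. ] [0.4513 0.0618 0.045 ]
red 20 [270.7 273.8] [ 0.4172 -0.0009  0.045 ]
red 26 [270.  292.8] [ 0.4021 -0.0357  0.045 ]
brass 800 [275.8 241.1] [0.4516 0.0613 0.045 ] [ 19. 160. 184.]
white 156 [426.5 377.2] [ 0.5645 -0.2639  0.036 ]
  ang -11.356738
white 178 [329.8 398.9] [ 0.4172 -0.2338  0.036 ]
  ang -11.643852
```

View pics/b_top_s.png

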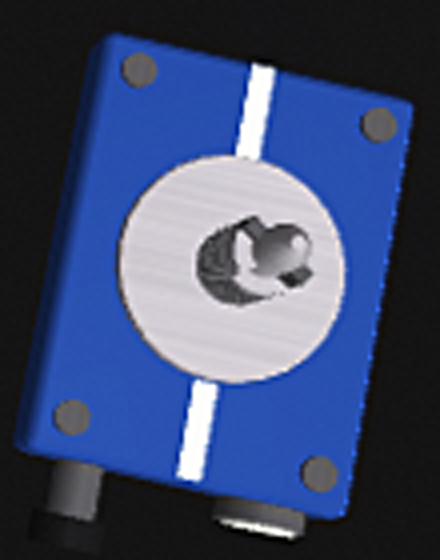

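View pics/b_side_s.png

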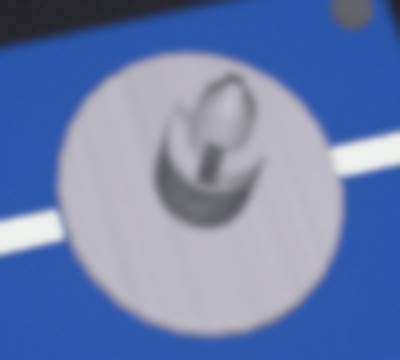

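View pics/b_top_n.png

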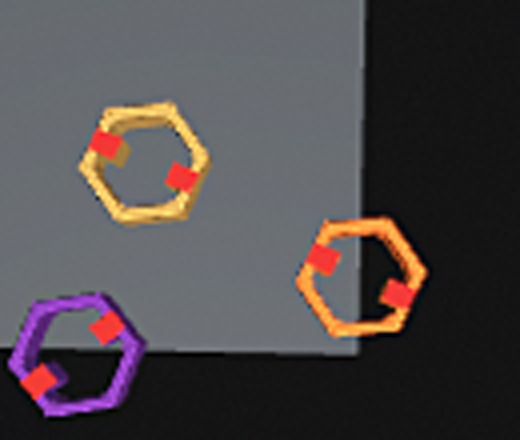

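Run:
```python
from h import *
f=lambda z:240/np.tan(np.radians(float(z['vertical_fov']))/2)
allp=[]
for n in ['top','side']:
    z=load(f'pics/a_{n}.npz'); d=z['d'];p=z['p']
    v,u=np.nonzero(d>0); Z=d[v,u]
    C=np.stack([(u-float(z['cx']))/f(z)*Z,(v-float(z['cy']))/f(z)*Z,Z],1); W=C@z['rotation'].T+z['position']
    near=(abs(W[:,0]-.5)<.12)&(abs(W[:,1]+.25)<.12)
    for lo,hi in [(.028,.034),(.034,.039),(.039,.06),(.06,.094),(.096,.104),(.106,.124),(.125,.135)]:
        s=near&(W[:,2]>lo)&(W[:,2]<hi); Q=W[s]
        if len(Q)>5: print(n,lo,hi,len(Q),Q.mean(0).round(4),'min',Q.min(0).round(4),'max',Q.max(0).round(4))
    s=near&(W[:,2]>.06)&(W[:,2]<.094);Q=W[s][:,:2]
    # circle r=17 fit
    from scipy.optimize import least_squares
    r=least_squares(lambda c:np.hypot(*(Q-c).T)-.017,Q.mean(0),loss='soft_l1',f_scale=.001); print('stud circ',r.x.round(4),np.median(abs(r.fun)))
    s=near&(W[:,2]>.105)&(W[:,2]<.125);Q=W[s][:,:2]
    r=least_squares(lambda c:np.hypot(*(Q-c).T)-.010,[.492,-.249],loss='soft_l1',f_scale=.001); print('nose circ',r.x.round(4),np.median(abs(r.fun)))
    # blue outline
    hsv=cv2.cvtColor(p,cv2.COLOR_RGB2HSV)
    # disk: ellipse of low-sat within foot
    g=(hsv[...,1]<40)&(hsv[...,2]>150)
    for a,c,m in blobs(g,500):
        if a<9000:
            cnt=max(cv2.findContours(m.astype(np.uint8),0,cv2.CHAIN_APPROX_NONE)[0],key=len)
            hull=cv2.convexHull(cnt); e=cv2.fitEllipse(hull); print('ell',a,e,onplane(z,*e[0],.036).round(4))
    # other things
    for nm,sel in dict(jar=[.05,.062]).items():
        pass
z=load('pics/a_top.npz'); print('jar',onplane(z,266,192,.06),'steel',onplane(z,191,217,.045))
```

```text
top 0.028 0.034 390 [ 0.4548 -0.2085  0.0316] min [ 0.38   -0.3354  0.028 ] max [ 0.6027 -0.1553  0.034 ]
top 0.034 0.039 5047 [ 0.4868 -0.2445  0.0369] min [ 0.38   -0.3374  0.034 ] max [ 0.6016 -0.1573  0.039 ]
top 0.039 0.06 2936 [ 0.4895 -0.2446  0.0453] min [ 0.3801 -0.3309  0.039 ] max [ 0.5933 -0.162   0.0594]
top 0.06 0.094 199 [ 0.486  -0.2394  0.0813] min [ 0.4737 -0.2589  0.0601] max [ 0.5087 -0.2291  0.0937]
top 0.096 0.104 78 [ 0.49   -0.2404  0.101 ] min [ 0.4772 -0.2646  0.0967] max [ 0.5039 -0.2304  0.104 ]
top 0.106 0.124 115 [ 0.4903 -0.2445  0.1156] min [ 0.4784 -0.2604  0.1062] max [ 0.5045 -0.2346  0.124 ]
top 0.125 0.135 37 [ 0.4907 -0.2466  0.1284] min [ 0.4857 -0.2522  0.125 ] max [ 0.4958 -0.2421  0.1318]
stud circ [ 0.4921 -0.2475] 0.0007138735257861614
nose circ [ 0.4915 -0.2488] 0.0014561665655323502
ell 658 ((266.34832763671875, 198.5762481689453), (25.63410758972168, 32.27418518066406), 162.49209594726562) [0.6012 0.0842 0.036 ]
ell 610 ((192.0202178955078, 218.96067810058594), (30.271486282348633, 37.18807601928711), 124.12998962402344) [0.559  0.2176 0
[... 893 characters left out ...]
ud circ [ 0.4902 -0.2497] 0.0006568488555154326
nose circ [ 0.4906 -0.2485] 0.0014233657165435842
ell 8604 ((-249.39788818359375, 120.18130493164062), (30.310157775878906, 332.2701721191406), 0.0) [-0.4867  0.8551  0.036 ]
ell 583 ((295.995361328125, 175.9240264892578), (27.888607025146484, 33.42301559448242), 175.9763946533203) [0.5549 0.2079 0.036 ]
ell 807 ((343.0830383300781, 212.2060089111328), (26.82962417602539, 39.592262268066406), 8.1824369430542) [0.5986 0.0809 0.036 ]
ell 3848 ((378.30828857421875, 388.4488830566406), (68.06389617919922, 128.82778930664062), 81.75249481201172) [ 0.4896 -0.2492  0.036 ]
jar [0.60703695 0.08316082 0.06      ] steel [0.56060707 0.21738454 0.045     ]
```

```bash
cat >> h.py <<'E'
def plan(x,y,z,th):
    from rig import bot
    from scipy.spatial.transform import Rotation as R
    s=bot.read_state(); M=s['tcp_rot']; t=np.radians(th)
    Y=np.array([np.cos(t),np.sin(t),0]);Z=np.array([0,0,-1.]);T=np.stack([np.cross(Y,Z),Y,Z],1)
    print('t',round(s['time_s'],2),'pos',s['position'].round(4),'yang',np.degrees(np.arctan2(M[1,1],M[0,1])).round(2),'F',s['force'].round(1),'q',s['joint_positions'].round(1),'open',round(s['opening'],3))
    print('dp',(1000*M.T@(np.array([x,y,z])-s['position'])).round(1),'turn',np.degrees(R.from_matrix(M.T@T).as_rotvec()).round(2))
E
python3 -c "
from h import *
plan(.459,.0795,.13,-52.5)"
```

```text
t 0.15 pos [0.1717 0.6004 0.2328] yang 74.02 F [-0.  -0.1  0.7] q [ 63.8  30.3  82.1   0.   67.7 -10.2] open 0.997
dp [-419.6 -421.5  103.4] turn [-8.0000e-02  1.0000e-01  1.2652e+02]
```

Request:
{"api": "jog_arm", "payload": {
  "rows": [
    {"dp": [-420, -421, 103], "turn": [0, 0, 126.5], "grip": 0.8},
    {"dp": [-420, -421, 103], "turn": [0, 0, 126.5], "grip": 0.8},
    {"dp": [-420, -421, 103], "turn": [0, 0, 126.5], "grip": 0.8},
    {"dp": [-420, -421, 103], "turn": [0, 0, 126.5], "grip": 0.8},
    {"dp": [-420, -421, 103], "turn": [0, 0, 126.5], "grip": 0.8},
    {"dp": [-420, -421, 103], "turn": [0, 0, 126.5], "grip": 0.8},
    {"dp": [-420, -421, 103], "turn": [0, 0, 126.5], "grip": 0.8},
    {"dp": [-420, -421, 103], "turn": [0, 0, 126.5], "grip": 0.8},
    {"dp": [-420, -421, 103], "turn": [0, 0, 126.5], "grip": 0.8},
    {"dp": [-420, -421, 103], "turn": [0, 0, 126.5], "grip": 0.8}
  ]
}}

```text
time_s: 1.15
position: [0.4112, 0.168, 0.1479]
tcp_rot: [[0.213, 0.977, 0.0], [0.977, -0.213, 0.0], [0.0, 0.0, -1.0]]
force: [1.3, 1.4, -0.0]
opening: 0.803
```

```bash
python3 -c "
from h import *
plan(.459,.0795,.13,-52.5)"
```

```text
t 1.15 pos [0.4112 0.168  0.1479] yang -12.27 F [ 1.3  1.4 -0. ] q [  7.7  24.9 112.3   0.   42.7  20. ] open 0.803
dp [-76.3  65.5  17.9] turn [ 1.000e-02 -2.000e-02  4.023e+01]
```

Request:
{"api": "jog_arm", "payload": {
  "rows": [
    {"dp": [-76, 65.5, 18], "turn": [0, 0, 40.2], "grip": 0.8},
    {"dp": [-76, 65.5, 18], "turn": [0, 0, 40.2], "grip": 0.8},
    {"dp": [-76, 65.5, 18], "turn": [0, 0, 40.2], "grip": 0.8},
    {"dp": [-76, 65.5, 18], "turn": [0, 0, 40.2], "grip": 0.8},
    {"dp": [-76, 65.5, 18], "turn": [0, 0, 40.2], "grip": 0.8},
    {"dp": [-76, 65.5, 18], "turn": [0, 0, 40.2], "grip": 0.8},
    {"dp": [-76, 65.5, 18], "turn": [0, 0, 40.2], "grip": 0.8}
  ]
}}

```text
time_s: 1.85
position: [0.4588, 0.0819, 0.1302]
tcp_rot: [[0.788, 0.616, -0.0], [0.616, -0.788, -0.0], [-0.0, -0.0, -1.0]]
force: [0.5, 0.3, -0.6]
opening: 0.801
```

Run:
```python
from h import *
from rig import vision
plan(.459,.0795,.018,-52.5)
i=vision.camera_info('wrist'); p,d=vision.capture('wrist'); np.savez('pics/c_wrist.npz',p=p,d=d,**i); cv2.imwrite('pics/c_wrist.png',p[:,:,::-1])
z=load('pics/c_wrist.npz')
for a,c,m in blobs(redmask(p),6): print('red',a,c.round(1),onplane(z,*c,.045).round(4))
```

```text
t 1.85 pos [0.4588 0.0819 0.1302] yang -51.99 F [ 0.5  0.3 -0.6] q [ -3.7  28.1 110.1  -0.   41.8  48.3] open 0.801
dp [ -1.3   2.  112.2] turn [-0.01  0.01  0.51]
red 21 [375.4 371.1] [0.4199 0.0032 0.045 ]
red 47 [381.9 382.4] [ 0.4162 -0.0054  0.045 ]
```

View pics/c_wrist.png

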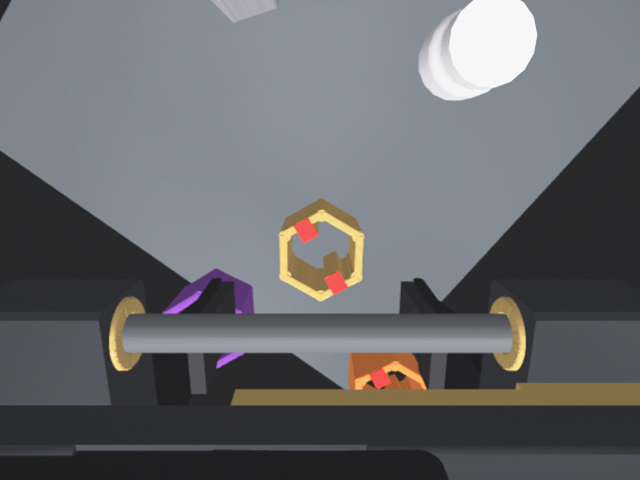

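Run:
```python
from h import *
z=load('pics/c_wrist.npz');p=z['p']
print(p[231,306],p[283,336])
m=(p[...,0]>150)&(p[...,1]<110)&(p[...,2]<110)
P=[onplane(z,*c,.045) for a,c,_ in blobs(m,30) if c[1]<300 and not print(a,c)]
print(P,np.mean(P,0),np.degrees(np.arctan2(*(P[0]-P[1])[1::-1])))
plan(.459,.0795,.018,-52.5)
```

```text
[245  89  86] [245  89  85]
349 [305.46131805 229.87106017]
326 [335.41104294 282.12883436]
[array([0.4661337 , 0.09583338, 0.045     ]), array([0.4515482 , 0.06162055, 0.045     ])] [0.45884095 0.07872696 0.045     ] 66.91063813357529
t 1.9 pos [0.4588 0.082  0.1302] yang -52.0 F [-1.2  0.7 -0.1] q [ -3.6  28.1 110.1  -0.   41.8  48.4] open 0.799
dp [ -1.4   2.1 112.2] turn [-0.    0.01  0.5 ]
```

Request:
{"api": "jog_arm", "payload": {
  "rows": [
    {"dp": [-1.8, 2.4, 40], "turn": [0, 0, 1], "grip": 0.8},
    {"dp": [-1.8, 2.4, 70], "turn": [0, 0, 1], "grip": 0.8},
    {"dp": [-1.8, 2.4, 95], "turn": [0, 0, 1], "grip": 0.8},
    {"dp": [-1.8, 2.4, 105], "turn": [0, 0, 1], "grip": 0.8},
    {"dp": [-1.8, 2.4, 112], "turn": [0, 0, 1], "grip": 0.8},
    {"dp": [-1.8, 2.4, 112], "turn": [0, 0, 1], "grip": 0.8},
    {"dp": [-1.8, 2.4, 112], "turn": [0, 0, 1], "grip": 0.8}
  ]
}}

```text
time_s: 2.6
position: [0.4595, 0.079, 0.0189]
tcp_rot: [[0.8, 0.601, 0.001], [0.601, -0.8, -0.0], [0.001, 0.001, -1.0]]
force: [0.5, 0.5, 1.0]
opening: 0.8
```

```bash
python3 -c "
from h import *
plan(.4589,.079,.018,-53)"
```

```text
t 2.6 pos [0.4595 0.079  0.0189] yang -53.09 F [0.5 0.5 1. ] q [ -4.   41.3 113.4   0.   25.3  49.1] open 0.8
dp [-0.5 -0.4  0.9] turn [ 0.06 -0.06 -0.09]
```

Well placed. I close and then lift a little.

Request:
{"api": "jog_arm", "payload": {
  "rows": [
    {"dp": [-0.5, -0.4, 0], "turn": [0, 0, 0], "grip": 0.4},
    {"dp": [-0.5, -0.4, 0], "turn": [0, 0, 0], "grip": 0.4},
    {"dp": [-0.5, -0.4, 0], "turn": [0, 0, 0], "grip": 0.4},
    {"dp": [-0.5, -0.4, 0], "turn": [0, 0, 0], "grip": 0.4},
    {"dp": [-0.5, -0.4, 0], "turn": [0, 0, 0], "grip": 0.4},
    {"dp": [-0.5, -0.4, 0], "turn": [0, 0, 0], "grip": 0.4},
    {"dp": [-0.5, -0.4, 0], "turn": [0, 0, 0], "grip": 0.4}
  ]
}}

```text
time_s: 3.3
position: [0.4586, 0.0789, 0.0187]
tcp_rot: [[0.8, 0.6, 0.001], [0.6, -0.8, -0.0], [0.001, 0.001, -1.0]]
force: [0.1, 0.5, 5.4]
opening: 0.571
```

Request:
{"api": "jog_arm", "payload": {
  "rows": [
    {"dp": [-0.5, -0.4, -10], "turn": [0, 0, 0], "grip": 0.4},
    {"dp": [-0.5, -0.4, -40], "turn": [0, 0, 0], "grip": 0.4},
    {"dp": [-0.5, -0.4, -85], "turn": [0, 0, 0], "grip": 0.4},
    {"dp": [-0.5, -0.4, -130], "turn": [0, 0, 0], "grip": 0.4},
    {"dp": [-0.5, -0.4, -165], "turn": [0, 0, 0], "grip": 0.4},
    {"dp": [-0.5, -0.4, -185], "turn": [0, 0, 0], "grip": 0.4},
    {"dp": [-0.5, -0.4, -185], "turn": [0, 0, 0], "grip": 0.4},
    {"dp": [-0.5, -0.4, -185], "turn": [0, 0, 0], "grip": 0.4}
  ]
}}

```text
time_s: 4.1
position: [0.4567, 0.079, 0.2028]
tcp_rot: [[0.8, 0.6, -0.001], [0.6, -0.8, 0.0], [-0.001, -0.001, -1.0]]
force: [-0.8, -0.2, -3.2]
opening: 0.573
```

Run:
```python
from h import *
from rig import vision,bot
plan(.4912,-.2488,.205,-6.6)
i=vision.camera_info('wrist'); p,d=vision.capture('wrist'); np.savez('pics/d_wrist.npz',p=p,d=d,**i); cv2.imwrite('pics/d_wrist.png',p[:,:,::-1])
z=load('pics/d_wrist.npz')
h=bot.read_state()['position'][2]+.0265
m=(p[...,0]>150)&(p[...,1]<110)&(p[...,2]<110)
for a,c,_ in blobs(m,30): print(a,c.round(1),onplane(z,*c,h).round(4))
```

```text
t 4.1 pos [0.4567 0.079  0.2028] yang -53.12 F [-0.8 -0.2 -3.2] q [ -4.   20.6 106.5   0.   52.9  49.1] open 0.573
dp [-169.2  282.9   -2.2] turn [-6.000e-02  3.000e-02 -4.652e+01]
944 [287.8 299.7] [0.4647 0.0965 0.2286]
175 [203.6 289.3] [0.4513 0.1203 0.2286]
159 [352.8 307.5] [0.4753 0.0778 0.2286]
445 [342.2 381.4] [0.4515 0.0638 0.2286]
```

View pics/d_wrist.png

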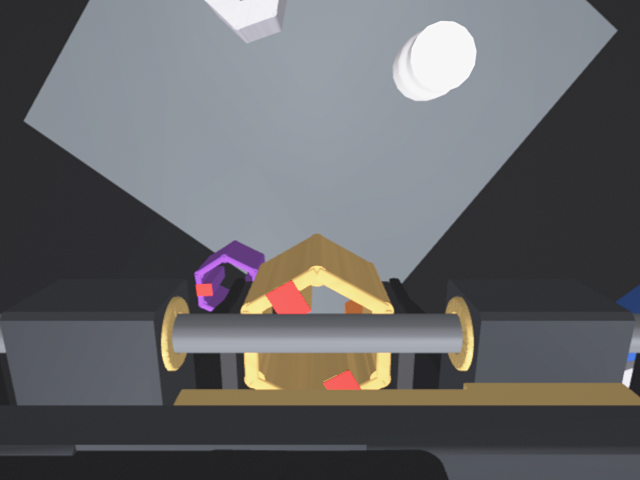

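Request:
{"api": "jog_arm", "payload": {
  "rows": [
    {"dp": [-20, 33, -2], "turn": [0, 0, -6], "grip": 0.4},
    {"dp": [-45, 74, -2], "turn": [0, 0, -14], "grip": 0.4},
    {"dp": [-70, 115, -2], "turn": [0, 0, -22], "grip": 0.4},
    {"dp": [-95, 157, -2], "turn": [0, 0, -30], "grip": 0.4},
    {"dp": [-120, 199, -2], "turn": [0, 0, -38], "grip": 0.4},
    {"dp": [-145, 241, -2], "turn": [0, 0, -46.5], "grip": 0.4},
    {"dp": [-163, 271, -2], "turn": [0, 0, -46.5], "grip": 0.4},
    {"dp": [-169, 283, -2], "turn": [0, 0, -46.5], "grip": 0.4},
    {"dp": [-169, 283, -2], "turn": [0, 0, -46.5], "grip": 0.4},
    {"dp": [-169, 283, -2], "turn": [0, 0, -46.5], "grip": 0.4}
  ]
}}

```text
time_s: 5.15
position: [0.4908, -0.2472, 0.2031]
tcp_rot: [[0.116, 0.993, -0.004], [0.993, -0.116, 0.004], [0.004, -0.005, -1.0]]
force: [1.0, 0.7, -2.5]
opening: 0.575
```

```bash
python3 - <<'E'
from h import *
from rig import vision,bot
plan(.4912,-.2488,.205,-6.6)
for n in ['top','side','wrist']:
    i=vision.camera_info(n); p,d=vision.capture(n); np.savez(f'pics/e_{n}.npz',p=p,d=d,**i); cv2.imwrite(f'pics/e_{n}.png',p[:,:,::-1])
    z=load(f'pics/e_{n}.npz'); h=bot.read_state()['position'][2]+.0265
    print(n,[np.round(v,1) for v in proj(z,[*bot.read_state()['position'][:2],h])])
    m=(p[...,0]>140)&(p[...,1]<110)&(p[...,2]<110)
    for a,c,_ in blobs(m,6): print(a,c.round(1),onplane(z,*c,h).round(4))
E
python3 -c "
import cv2,numpy as np
a=[cv2.resize(cv2.imread('pics/e_%s.png'%n)[y:y+150,x:x+200],(400,300),interpolation=2) for n,x,y in [('top',370,170),('side',290,270)]]
cv2.imwrite('pics/e2.png',np.hstack(a))"
```

```text
t 5.15 pos [ 0.4908 -0.2472  0.2031] yang -6.67 F [ 1.   0.7 -2.5] q [-38.4  26.8  94.6   0.   58.9 -31.8] open 0.575
dp [-1.5  0.5 -1.9] turn [-0.27 -0.21 -0.07]
top [np.float64(488.5), np.float64(246.1)]
33 [475.1 250.5] [ 0.4842 -0.2273  0.23  ]
28 [323.  295.3] [ 0.4169 -0.0152  0.23  ]
10 [333.3 298.5] [ 0.4129 -0.0293  0.23  ]
48 [310.2 299.2] [0.4112 0.0022 0.23  ]
43 [329.  308.3] [ 0.3996 -0.0236  0.23  ]
45 [256.1 316.6] [0.3864 0.0743 0.23  ]
42 [239.3 329.8] [0.3685 0.0961 0.23  ]
side [np.float64(399.9), np.float64(324.5)]
33 [217.7 233.7] [ 0.3396 -0.0321  0.2305]
28 [235.6 241. ] [ 0.3573 -0.0533  0.2305]
55 [270.8 274.6] [ 0.38   -0.1211  0.2305]
166 [265.8 287.5] [ 0.3674 -0.1362  0.2305]
160 [279.2 299.9] [ 0.3757 -0.1591  0.2305]
72 [414.7 336.2] [ 0.499  -0.2662  0.2305]
wrist [np.float64(317.0), np.float64(347.6)]
953 [288.3 299.8] [ 0.4843 -0.2286  0.2309]
453 [342.7 381.2] [ 0.4988 -0.2602  0.2309]
```

View pics/e2.png

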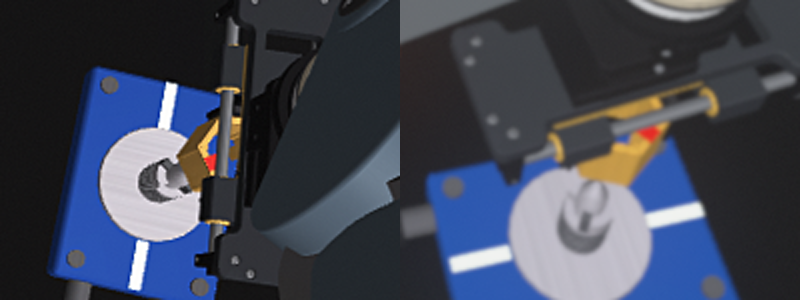

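View pics/e_wrist.png

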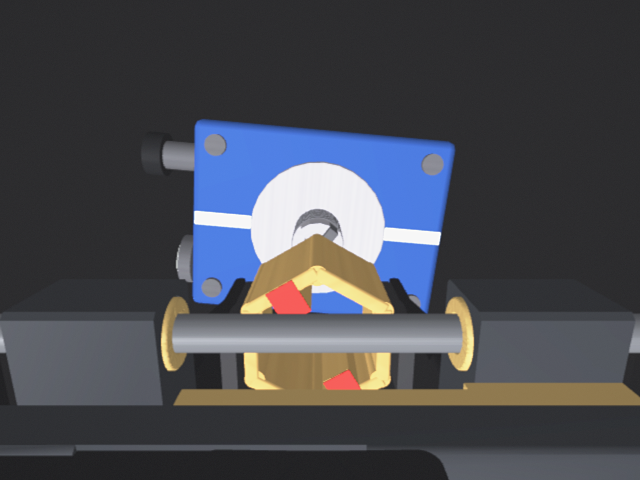

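Run:
```python
from h import *
z=load('pics/e_wrist.npz');p=z['p']
w=(p.min(2)>215); out=[]
for a,c,m in blobs(w,100):
    pts=np.array([onplane(z,u,v,.036)[:2] for v,u in np.argwhere(m)]); print(a,c.round(1),onplane(z,*c,.036).round(4)); out.append((c,pts))
A=onplane(z,222,219,.036);B=onplane(z,412,237.5,.036); print(np.degrees(np.arctan2(*(A-B)[1::-1])))
hsv=cv2.cvtColor(p,cv2.COLOR_RGB2HSV)
# disk edge: non-blue/non-white boundary, upper part
blue=((hsv[...,0]>100)&(hsv[...,0]<130)&(hsv[...,1]>120)).astype(np.uint8)
pts=[]
for ang in np.r_[-178:-1:4]:
    t=np.radians(ang); 
    for r in np.arange(40,90,.5):
        u,v=318+r*np.cos(t),228+r*np.sin(t)
        if blue[int(round(v)),int(round(u))]: pts.append(onplane(z,u-.5*np.cos(t),v-.5*np.sin(t),.036)[:2]); break
pts=np.array(pts)
from scipy.optimize import least_squares
r=least_squares(lambda c:np.hypot(*(pts-c[:2]).T)-c[2],[.49,-.25,.05],loss='soft_l1',f_scale=.001); print('disk',len(pts),r.x,abs(r.fun).mean())
plan(.4912,-.2488,.205,-6.6)
```

```text
10262 [316.7 213. ] [ 0.4917 -0.2376  0.036 ]
122 [320.6 288.7] [ 0.4877 -0.3008  0.036 ]
167.83513990713195
disk 43 [ 0.49036519 -0.25111663  0.05340416] 0.0004694906506823643
t 5.3 pos [ 0.4916 -0.2466  0.2044] yang -6.52 F [ 0.2 -0.3 -3. ] q [-38.3  26.7  94.6   0.   58.9 -31.8] open 0.572
dp [-2.3 -0.1 -0.6] turn [-0.14 -0.11  0.08]
```

Request:
{"api": "jog_arm", "payload": {
  "rows": [
    {"dp": [-2.5, -0.2, 10], "turn": [0, 0, 0], "grip": 0.4},
    {"dp": [-2.5, -0.2, 25], "turn": [0, 0, 0], "grip": 0.4},
    {"dp": [-2.5, -0.2, 40], "turn": [0, 0, 0], "grip": 0.4},
    {"dp": [-2.5, -0.2, 50], "turn": [0, 0, 0], "grip": 0.4},
    {"dp": [-2.5, -0.2, 50], "turn": [0, 0, 0], "grip": 0.4},
    {"dp": [-2.5, -0.2, 50], "turn": [0, 0, 0], "grip": 0.4}
  ]
}}

```text
time_s: 5.9
position: [0.492, -0.2511, 0.1551]
tcp_rot: [[0.115, 0.993, -0.0], [0.993, -0.115, 0.0], [0.0, -0.0, -1.0]]
force: [0.9, -0.3, -3.5]
opening: 0.572
```

Run:
```python
from h import *
from rig import vision,bot
plan(.491,-.2494,.1287,-6.6)
for n in ['top','side','wrist']:
    p,d=vision.capture(n); cv2.imwrite(f'pics/f_{n}.png',p[:,:,::-1])
a=[cv2.resize(cv2.imread('pics/f_%s.png'%n)[y:y+100,x:x+133],(400,300),interpolation=2) for n,x,y in [('top',410,200),('side',320,320)]]
cv2.imwrite('pics/f2.png',np.hstack(a))
plan(.491,-.2494,.1287,-6.6)
```

```text
t 5.9 pos [ 0.492  -0.2511  0.1551] yang -6.59 F [ 0.9 -0.3 -3.5] q [-38.6  30.8  96.9  -0.   52.3 -32. ] open 0.572
dp [ 1.5 -1.1 26.4] turn [-0.01 -0.    0.01]
t 6.05 pos [ 0.4924 -0.2516  0.156 ] yang -6.61 F [ 0.3 -0.2 -2.9] q [-38.6  30.7  96.9   0.   52.3 -32. ] open 0.572
dp [ 2.1 -1.7 27.2] turn [ 0.08  0.05 -0.01]
```

View pics/f2.png

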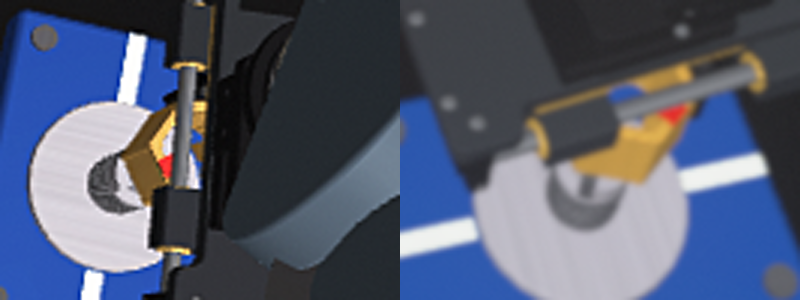

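View pics/f_wrist.png

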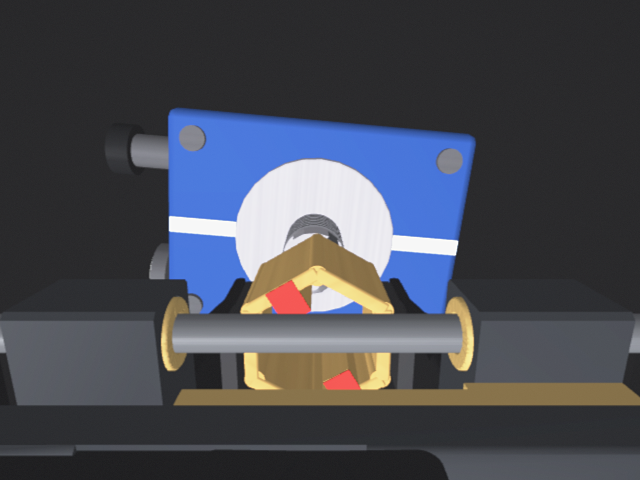

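Request:
{"api": "jog_arm", "payload": {
  "rows": [
    {"dp": [2.0, -1.6, 3], "turn": [0, 0, 0], "grip": 0.4},
    {"dp": [2.0, -1.6, 3], "turn": [0, 0, 0], "grip": 0.4},
    {"dp": [2.0, -1.6, 3], "turn": [0, 0, 0], "grip": 0.4},
    {"dp": [2.0, -1.6, 3], "turn": [0, 0, 0], "grip": 0.4}
  ]
}}

```text
time_s: 6.45
position: [0.4906, -0.2492, 0.1523]
tcp_rot: [[0.115, 0.993, 0.0], [0.993, -0.115, -0.0], [-0.0, 0.0, -1.0]]
force: [0.7, -0.3, -2.7]
opening: 0.57
```

Run:
```python
from h import *
from rig import vision,bot
plan(.491,-.2494,.1287,-6.6)
i=vision.camera_info('wrist');p,d=vision.capture('wrist');z=dict(p=p,d=d,**i)
plan(.491,-.2494,.1287,-6.6)
h=.154+.0265
m=(p[...,0]>150)&(p[...,1]<110)&(p[...,2]<110)
for a,c,_ in blobs(m,30): print(a,c.round(1),onplane(z,*c,h).round(4))
hsv=cv2.cvtColor(p,cv2.COLOR_RGB2HSV)
blue=((hsv[...,0]>100)&(hsv[...,0]<130)&(hsv[...,1]>120)).astype(np.uint8)
from scipy.optimize import least_squares
for H in (.036,.042,.046):
    pts=[]
    for ang in np.r_[-178:-1:4]:
        t=np.radians(ang)
        for r in np.arange(45,100,.5):
            u,v=314+r*np.cos(t),236+r*np.sin(t)
            if blue[int(round(v)),int(round(u))]: pts.append(onplane(z,u-.5*np.cos(t),v-.5*np.sin(t),H)[:2]); break
    pts=np.array(pts)
    r=least_squares(lambda c:np.hypot(*(pts-c[:2]).T)-c[2],[.49,-.25,.05],loss='soft_l1',f_scale=.001); print('disk',H,r.x,abs(r.fun).mean())
# disk plane height from depth
print(np.median(d[170:190,280:350]))
f=240/np.tan(np.radians(i['vertical_fov'])/2); Z=d[180,314]; print((i['rotation']@np.array([(314-i['cx'])/f*Z,(180-i['cy'])/f*Z,Z])+i['position']))
```

```text
t 6.45 pos [ 0.4906 -0.2492  0.1523] yang -6.62 F [ 0.7 -0.3 -2.7] q [-38.6  30.9  97.4  -0.   51.7 -31.9] open 0.57
dp [-0.1  0.5 23.6] turn [ 0.02  0.01 -0.02]
t 6.5 pos [ 0.4906 -0.2492  0.1523] yang -6.62 F [-0.  -0.5 -2.5] q [-38.6  30.9  97.4  -0.   51.7 -32. ] open 0.573
dp [-0.1  0.4 23.6] turn [ 0.02  0.01 -0.02]
937 [288.  299.5] [ 0.4836 -0.2306  0.1805]
488 [342.3 381.8] [ 0.4979 -0.2622  0.1805]
disk 0.036 [ 0.49049959 -0.25129627  0.05356224] 0.00017854180384772555
disk 0.042 [ 0.49068475 -0.24970866  0.05235925] 0.00017455461325104093
disk 0.046 [ 0.49080819 -0.24865024  0.05155724] 0.00017189575413913236
0.25618672
[ 0.49364178 -0.20833541  0.04595005]
```

Request:
{"api": "jog_arm", "payload": {
  "rows": [
    {"dp": [0, 0.2, 6], "turn": [0, 0, 0], "grip": 0.4},
    {"dp": [0, 0.2, 12], "turn": [0, 0, 0], "grip": 0.4},
    {"dp": [0, 0.2, 18], "turn": [0, 0, 0], "grip": 0.4},
    {"dp": [0, 0.2, 24], "turn": [0, 0, 0], "grip": 0.4},
    {"dp": [0, 0.2, 28], "turn": [0, 0, 0], "grip": 0.4},
    {"dp": [0, 0.2, 28], "turn": [0, 0, 0], "grip": 0.4},
    {"dp": [0, 0.2, 28], "turn": [0, 0, 0], "grip": 0.4}
  ]
}}

```text
time_s: 7.2
position: [0.4907, -0.2492, 0.1241]
tcp_rot: [[0.115, 0.993, -0.0], [0.993, -0.115, 0.0], [0.0, -0.0, -1.0]]
force: [0.4, 0.5, -2.6]
opening: 0.569
```

Clear of contact. Now I feel for the thread end, with expected contact about 5.5 mm down.

Request:
{"api": "jog_arm", "payload": {
  "rows": [
    {"dp": [0, 0, 2], "turn": [0, 0, 0], "grip": 0.4},
    {"dp": [0, 0, 4], "turn": [0, 0, 0], "grip": 0.4},
    {"dp": [0, 0, 4.8], "turn": [0, 0, 0], "grip": 0.4},
    {"dp": [0, 0, 4.8], "turn": [0, 0, 0], "grip": 0.4},
    {"dp": [0, 0, 4.8], "turn": [0, 0, 0], "grip": 0.4}
  ]
}}

```text
time_s: 7.7
position: [0.4907, -0.2492, 0.1194]
tcp_rot: [[0.115, 0.993, 0.0], [0.993, -0.115, -0.0], [-0.0, 0.0, -1.0]]
force: [-0.5, -0.5, -2.5]
opening: 0.571
```

Request:
{"api": "jog_arm", "payload": {
  "rows": [
    {"dp": [0, 0, 0.5], "turn": [0, 0, 0], "grip": 0.4},
    {"dp": [0, 0, 1.0], "turn": [0, 0, 0], "grip": 0.4},
    {"dp": [0, 0, 1.0], "turn": [0, 0, 0], "grip": 0.4},
    {"dp": [0, 0, 1.0], "turn": [0, 0, 0], "grip": 0.4}
  ]
}}

```text
time_s: 8.1
position: [0.4908, -0.2492, 0.1187]
tcp_rot: [[0.115, 0.993, 0.0], [0.993, -0.115, -0.0], [-0.0, 0.0, -1.0]]
force: [-0.2, 0.6, 0.0]
opening: 0.575
```

Request:
{"api": "jog_arm", "payload": {
  "rows": [
    {"dp": [0, 0, 0.4], "turn": [0, 0, 0], "grip": 0.4},
    {"dp": [0, 0, 0.4], "turn": [0, 0, 0], "grip": 0.4},
    {"dp": [0, 0, 0.4], "turn": [0, 0, 0], "grip": 0.4}
  ]
}}

```text
time_s: 8.4
position: [0.4908, -0.2492, 0.1186]
tcp_rot: [[0.115, 0.993, 0.0], [0.993, -0.115, -0.0], [-0.0, 0.0, -1.0]]
force: [-1.6, 1.8, 5.9]
opening: 0.576
```

Run:
```python
from h import *
from rig import vision,bot
plan(.491,-.2494,.1187,-6.6)
print(bot.read_state()['moment'])
i=vision.camera_info('wrist');p,d=vision.capture('wrist');z=dict(p=p,d=d,**i);cv2.imwrite('pics/g_wrist.png',p[:,:,::-1])
m=(p[...,0]>150)&(p[...,1]<110)&(p[...,2]<110)
for a,c,_ in blobs(m,30): print(a,c.round(1),onplane(z,*c,.145).round(4))
p,d=vision.capture('side'); cv2.imwrite('pics/g_side.png',cv2.resize(p[310:430,310:470,::-1],(640,480),interpolation=2))
```

```text
t 8.4 pos [ 0.4908 -0.2492  0.1186] yang -6.61 F [-1.6  1.8  5.9] q [-38.6  33.9  98.7  -0.   47.4 -31.9] open 0.576
dp [-0.1  0.2 -0.1] turn [ 0.02  0.02 -0.01]
[0.10924061 0.35986734 0.00936963]
934 [288.  299.6] [ 0.4837 -0.2314  0.145 ]
485 [342.3 381.8] [ 0.4981 -0.2635  0.145 ]
```

View pics/g_wrist.png

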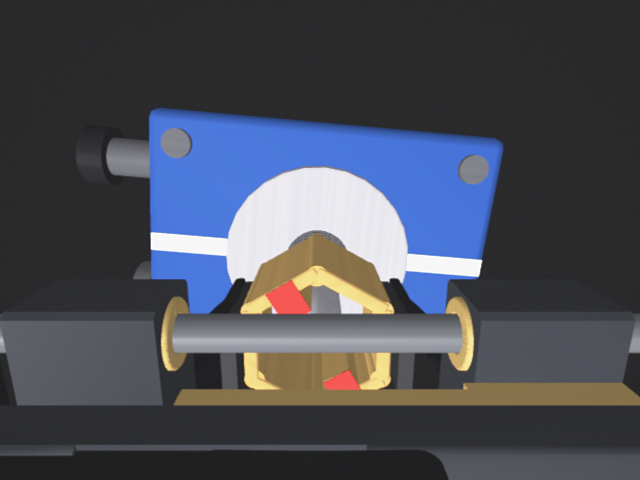

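View pics/g_side.png

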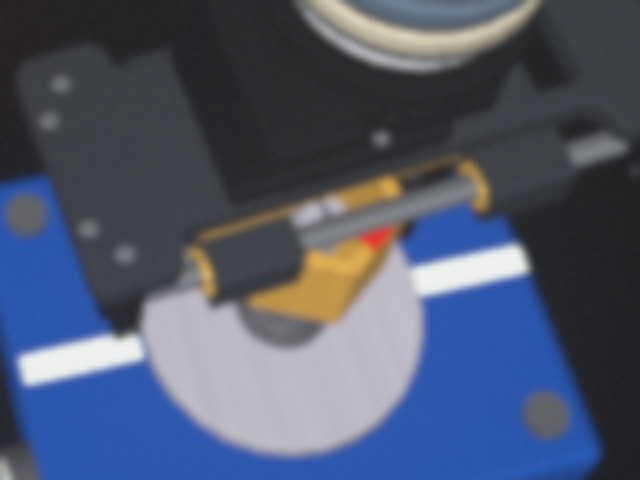

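Request:
{"api": "jog_arm", "payload": {
  "rows": [
    {"dp": [0, 0, 0], "turn": [0, 0, -4], "grip": 0.4},
    {"dp": [0, 0, 0], "turn": [0, 0, -10], "grip": 0.4},
    {"dp": [0, 0, 0], "turn": [0, 0, -16], "grip": 0.4},
    {"dp": [0, 0, 0], "turn": [0, 0, -22], "grip": 0.4},
    {"dp": [0, 0, 0], "turn": [0, 0, -28], "grip": 0.4},
    {"dp": [0, 0, 0], "turn": [0, 0, -34], "grip": 0.4},
    {"dp": [0, 0, 0], "turn": [0, 0, -40], "grip": 0.4},
    {"dp": [0, 0, 0], "turn": [0, 0, -46], "grip": 0.4},
    {"dp": [0, 0, 0], "turn": [0, 0, -51], "grip": 0.4},
    {"dp": [0, 0, 0], "turn": [0, 0, -55], "grip": 0.4}
  ]
}}

```text
time_s: 9.5
position: [0.4906, -0.249, 0.1173]
tcp_rot: [[-0.75, 0.662, -0.0], [0.662, 0.75, 0.0], [0.001, -0.0, -1.0]]
force: [-0.6, 0.4, -2.7]
opening: 0.574
```

Request:
{"api": "jog_arm", "payload": {
  "rows": [
    {"dp": [0, 0, 0], "turn": [0, 0, 0], "grip": 0.4},
    {"dp": [0, 0, 0], "turn": [0, 0, 0], "grip": 0.4}
  ]
}}

```text
time_s: 9.7
position: [0.4906, -0.2491, 0.1175]
tcp_rot: [[-0.747, 0.665, -0.0], [0.665, 0.747, 0.0], [0.001, -0.0, -1.0]]
force: [0.1, 0.4, -1.9]
opening: 0.569
```

Run:
```python
from h import *
from rig import vision,bot
plan(.4908,-.2492,.1187,48.2)
print(bot.read_state()['moment'])
i=vision.camera_info('wrist');p,d=vision.capture('wrist');z=dict(p=p,d=d,**i);cv2.imwrite('pics/i_wrist.png',p[:,:,::-1])
m=(p[...,0]>150)&(p[...,1]<110)&(p[...,2]<110)
P=[onplane(z,*c,.145) for a,c,_ in blobs(m,30)];print(np.round(P,4))
w=(p.min(2)>215)
for a,c,_ in blobs(w,100): print(a,c.round(1),onplane(z,*c,.036).round(4))
```

```text
t 9.7 pos [ 0.4906 -0.2491  0.1175] yang 48.3 F [ 0.1  0.4 -1.9] q [-38.6  34.   98.7   0.   47.3 -86.9] open 0.569
dp [-0.3  0.1 -1.2] turn [-0.   -0.03  0.1 ]
[-0.05281074  0.01015348  0.01692697]
[[ 0.4715 -0.2445  0.145 ]
 [ 0.5056 -0.2509  0.145 ]]
1592 [247.7 140.7] [ 0.4167 -0.2341  0.036 ]
12806 [316.7 221.4] [ 0.4755 -0.2359  0.036 ]
```

View pics/i_wrist.png

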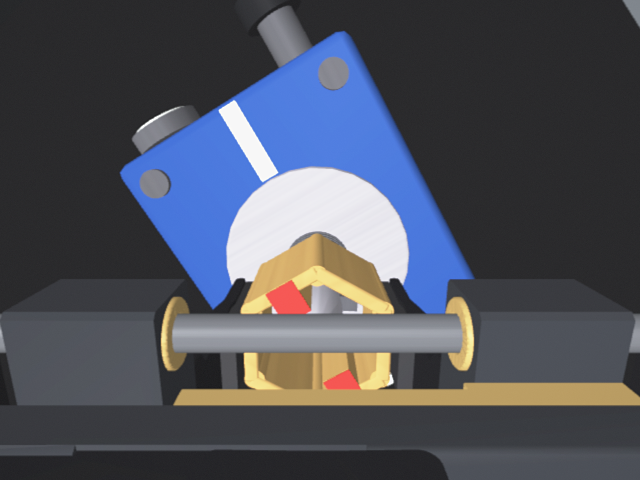

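Request:
{"api": "jog_arm", "payload": {
  "rows": [
    {"dp": [0, 0, 0], "turn": [0, 0, 0], "grip": 0.7},
    {"dp": [0, 0, 0], "turn": [0, 0, 0], "grip": 0.8},
    {"dp": [0, 0, 0], "turn": [0, 0, 0], "grip": 0.85},
    {"dp": [0, 0, 0], "turn": [0, 0, 0], "grip": 0.85},
    {"dp": [0, 0, 0], "turn": [0, 0, 0], "grip": 0.85}
  ]
}}

```text
time_s: 10.25
position: [0.4908, -0.2493, 0.1182]
tcp_rot: [[-0.748, 0.664, 0.0], [0.664, 0.748, -0.0], [-0.0, 0.0, -1.0]]
force: [-1.0, -0.8, 0.9]
opening: 0.838
```

Run:
```python
from h import *
from rig import vision,bot
plan(.4908,-.2492,.1187,48.2)
i=vision.camera_info('wrist');p,d=vision.capture('wrist');z=dict(p=p,d=d,**i);cv2.imwrite('pics/j_wrist.png',p[:,:,::-1])
```

```text
t 10.25 pos [ 0.4908 -0.2493  0.1182] yang 48.38 F [-1.  -0.8  0.9] q [-38.6  33.9  98.7  -0.   47.3 -86.9] open 0.838
dp [ 0.   0.  -0.5] turn [0.   0.03 0.18]
```

View pics/j_wrist.png

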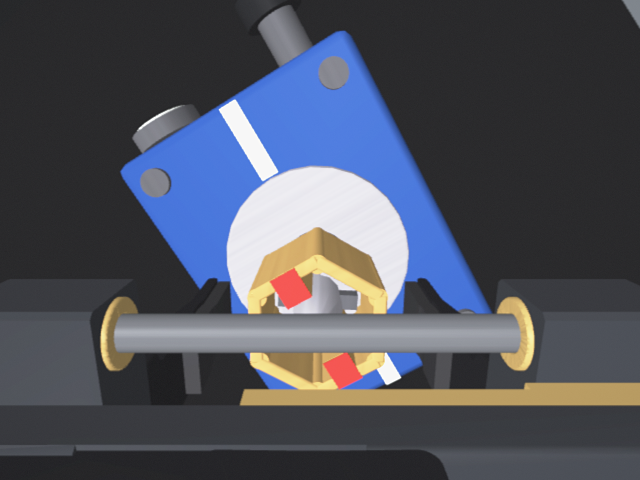

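The nut has dropped: it looks smaller and lower, with its marks at (291,288) and (341,370). I back straight up, then move aside to check.

Request:
{"api": "jog_arm", "payload": {
  "rows": [
    {"dp": [0, 0, -10], "turn": [0, 0, 0], "grip": 0.9},
    {"dp": [0, 0, -35], "turn": [0, 0, 0], "grip": 0.9},
    {"dp": [0, 0, -70], "turn": [0, 0, 0], "grip": 0.9},
    {"dp": [0, 0, -110], "turn": [0, 0, 0], "grip": 0.9},
    {"dp": [-30, 30, -120], "turn": [0, 0, 0], "grip": 0.9},
    {"dp": [-60, 60, -120], "turn": [0, 0, 0], "grip": 0.9},
    {"dp": [-90, 90, -120], "turn": [0, 0, 0], "grip": 0.9},
    {"dp": [-110, 110, -120], "turn": [0, 0, 0], "grip": 0.9},
    {"dp": [-110, 110, -120], "turn": [0, 0, 0], "grip": 0.9},
    {"dp": [-110, 110, -120], "turn": [0, 0, 0], "grip": 0.9}
  ]
}}

```text
time_s: 11.3
position: [0.6457, -0.2395, 0.238]
tcp_rot: [[-0.748, 0.664, -0.001], [0.664, 0.748, 0.0], [0.001, -0.001, -1.0]]
force: [0.1, -0.6, 0.8]
opening: 0.901
```

Run:
```python
from h import *
from rig import vision,bot
plan(.4908,-.2492,.1187,48.2)
for n in ['top','side']:
    i=vision.camera_info(n);p,d=vision.capture(n);z=dict(p=p,d=d,**i);cv2.imwrite(f'pics/k_{n}.png',p[:,:,::-1])
    m=(p[...,0]>140)&(p[...,1]<110)&(p[...,2]<110)
    for h in (.133,.145):
        for a,c,_ in blobs(m,6):
            q=onplane(z,*c,h)
            if abs(q[1]+.25)<.06 and abs(q[0]-.49)<.06: print(n,h,a,c.round(1),q.round(4))
    for a,c,_ in blobs(m,6):
        print(' all',c.round(1))
```

```text
t 11.3 pos [ 0.6457 -0.2395  0.238 ] yang 48.43 F [ 0.1 -0.6  0.8] q [-29.6  35.1  71.7  -0.   73.2 -78. ] open 0.901
dp [ 109.4 -109.9  119.5] turn [-0.03 -0.06  0.23]
side 0.133 64 [401.4 358.2] [ 0.5086 -0.2526  0.133 ]
side 0.133 67 [374.8 363.7] [ 0.4725 -0.2449  0.133 ]
side 0.145 64 [401.4 358.2] [ 0.504  -0.2564  0.145 ]
side 0.145 67 [374.8 363.7] [ 0.4686 -0.2488  0.145 ]
 all [217.7 233.7]
 all [235.6 241. ]
 all [270.9 274.5]
 all [265.8 287.5]
 all [279.1 299.9]
 all [401.4 358.2]
 all [374.8 363.7]
```

View pics/k_top.png

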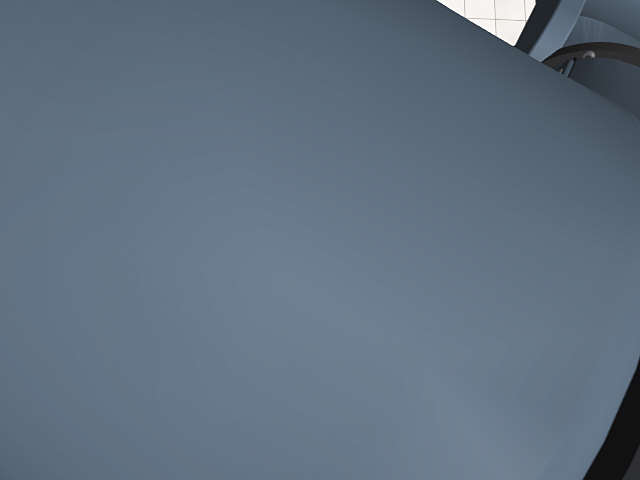

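View pics/k_side.png

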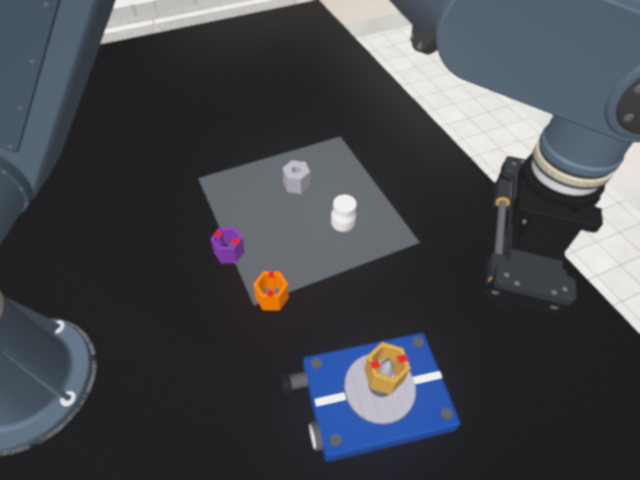

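In the side view the nut sits on the stud, with marks at (401,358) and (375,364). Its centre fits the stud at the dropped height of 133 mm, and the marks lie at -12.0° against the line's -11.6°. The steel nut, jar and look-alikes haven't moved in the side view.

```bash
python3 -c "
from rig import bot
print(bot.hand_in(), bot.read_state()['time_s'])"
```

```text
the job is handed in; nothing more can be done
the job is handed in; nothing more can be done
```

The brass nut is started on the stud, dropped into the thread and let go; I handed the job in at about 11.4 s.

- **Setting down:** I set the nut level on the thread end with its red marks 55° clockwise of the white line. It made contact at the expected height: TCP at 118.6 mm, about 6 N.
- **Backing off:** I turned it 55° anticlockwise. The downward contact force vanished and the nut settled about 1 mm while still gripped. I then opened the gripper, it dropped, and I moved the arm clear.
- **Last check (side camera):** The marks are at about -12.0° against the line's -11.6°. The nut is centred on the stud to within 1 mm, taking its top as 133 mm up, the height expected after a 12 mm drop; taken at the undropped height, it would be about 5 mm off.
- **Bystanders:** The steel nut, the jar and the look-alike nuts appear unmoved in the side view.
- **Failed or differing checks:** The arm blocked the top camera in the final check, so it rests on the side view alone. An earlier wrist-camera reading of the line gave -12.2° instead of -11.6°, well inside the 15° tolerance.

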